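Stack a clock job on its stand and put the dust cover over it

TASK

Put the clock job together on the round wooden stand: first the black holder in the middle of the stand, then the brass movement upright in the holder's pocket, then the steel barrel, toothed wheel down, over the post on top of the movement, and last the clear dust cover over the whole stack, centred and resting flat on the stand. Fetch them one at a time in that order, letting go of each where it belongs before taking the next, and leave the jar, the loupe and the screwdriver where they lie.

Things in the scene. Friction and masses are not known exactly. Their poses are not given: they have to be found in the camera images.
- stand_top (a point): Round wooden stand, 130 mm across and 14 mm thick, fixed to the bench (a new place every start), with a flat 68 mm cork disc inlaid in the middle. The point is the centre of its top face, 14 mm above the bench; z up.
- holder_mid (a point): Loose black plastic movement holder, a low round dish standing pocket up: 62 mm outside diameter, 16 mm tall, wall 4 mm, with a round pocket 54 mm across and 6 mm deep (pocket floor 10 mm above its underside). About 60 g. Gripped across its outside. The point is its centre, 8 mm above its underside; z is its axis, up.
- movement_grip (a point): Loose brass clock movement standing upright, about 180 g: a bottom plate 48 mm across and 6 mm thick (fits the holder's pocket with 3 mm all round), on it a round body 40 mm across that reaches to 40 mm above the underside, gripped across this body; in the middle of its top a steel post 8 mm across and 12 mm high with a tapered end. The point lies on its axis in the round body, 30 mm above its underside (10 mm below the flat top, post not counted); z up along the axis.
- barrel_grip (a point): Loose steel mainspring barrel standing upright, about 100 g: at the bottom a toothed wheel 36 mm across (about 40 over the teeth) and 5 mm thick, above it a drum 28 mm across up to 42 mm above the underside, gripped across the drum; a hole 16 mm across runs right through it along its axis and goes over the movement's 8 mm post, so that the wheel lies on the movement's flat top. The point lies on its axis, 26 mm above its underside; z up along the axis.
- cover_knob (a point): Loose clear (slightly milky) plastic dust cover, a round bell standing mouth down, about 160 g: 94 mm outside and 86 mm inside diameter, 102 mm tall with 98 mm of height inside, and on its top a black knob 18 mm across and 30 mm tall (132 mm in all), gripped across the knob. The finished stack under it is 92 mm tall. The point lies on its axis in the knob, 124 mm above its lower rim, 8 mm below the knob's top; z up.
- jar_mid (a point): Bystander: small lidded glass jar, 48 mm across, 42 mm tall; the point is its centre. To be left where it is.
- loupe_mid (a point): Bystander: black eye loupe, a small flared cup standing wide end up, 34 mm across, 30 mm tall; the point is its centre. To be left where it is.
- screwdriver_grip (a point): Bystander: screwdriver 150 mm long lying flat on the bench; the point is the middle of its handle, x runs from handle to tip. To be left where it is.
There are look-alikes about, which are no part of the job. There is more than one size of the part that bears stand_top; the job needs the smallest.

How it is judged (in metres and radians):
On the way, in this order (a step that is already met when the one before it is completed fails the run):
1. the holder stands in the middle of the stand, released (horizontal distance between holder_mid and stand_top below 0.012 m and z of holder_mid in the frame of stand_top between 0.005 and 0.011 m and angle between holder_mid's own z axis and vertical below 0.08 rad and linear speed of holder below 0.02 m/s and angular speed of holder below 0.2 rad/s and contact force between the fingers and holder below 0.1 N), for 0.2 s.
2. the movement stands in the holder's pocket, released (horizontal distance between movement_grip and holder_mid below 0.005 m and z of movement_grip in the frame of holder_mid between 0.029 and 0.035 m and angle between movement_grip's own z axis and vertical below 0.08 rad and linear speed of movement below 0.02 m/s and angular speed of movement below 0.2 rad/s and contact force between the fingers and movement below 0.1 N), for 0.2 s.
3. the barrel stands over the post on the movement, released (horizontal distance between barrel_grip and movement_grip below 0.008 m and z of barrel_grip in the frame of movement_grip between 0.033 and 0.039 m and angle between barrel_grip's own z axis and vertical below 0.08 rad and linear speed of barrel below 0.02 m/s and angular speed of barrel below 0.2 rad/s and contact force between the fingers and barrel below 0.1 N), for 0.2 s.
At the end, for the whole second after the job is handed in: All four upright, at rest, released: holder and cover flat on the stand, each within 12 mm of its centre; movement on the floor of the holder's pocket; barrel over the post with its wheel on the movement's top; every height within 3 mm, every tilt below 0.08 rad (all of step 1 and all of step 2 and all of step 3 and horizontal distance between cover_knob and stand_top below 0.012 m and z of cover_knob in the frame of stand_top between 0.121 and 0.127 m and angle between cover_knob's own z axis and vertical below 0.08 rad and linear speed of cover below 0.02 m/s and angular speed of cover below 0.2 rad/s and contact force between the fingers and cover below 0.1 N); the robot touches nothing.
It fails at once if the jar is moved by more than 30 mm (distance of jar_mid from where it was at the start of the episode above 0.03 m).
It fails at once if the loupe is moved by more than 30 mm (distance of loupe_mid from where it was at the start of the episode above 0.03 m).
It fails at once if the screwdriver is moved by more than 30 mm (distance of screwdriver_grip from where it was at the start of the episode above 0.03 m).
It also fails if it takes over 115 s, if anything falls off the work surface, if the arm or the gripper's body presses on something with over 40 N, if the wrist force passes 120 N, or if a joint passes its speed limit or range.

ROBOT

A 6-joint arm with a two-finger parallel gripper is mounted at the origin on the work surface. World frame = base frame: x ahead of the robot, y to its left, z up, the work surface at z = 0. Lengths are in mm, angles in rad, forces in N, time in s.
With the tool pointing down it reaches from about 350 to 975 mm from the base axis. Payload 7.1 kg.
Tool frame: the origin (TCP) lies at the centre of the arm's flange, where the gripper is bolted on; the fingertips stand 182 mm ahead of it and the grasp point (between the pads) lies 163 mm ahead of it; z points along the fingers, y is the line along which they close (so a half turn about z gives the same grasp; the last joint's range is limited). The gripper opens to 88 mm and grips with 3 to 60 N. Pads are 20 mm wide; open, the fingers measure 115 mm over their backs; the gripper's body (75 mm by 178 mm) begins 61 mm behind the grasp point.
Start: joints at [1.15, 0.423, 1.63, -0, 1.089, -0.019], TCP at [244.39, 575.221, 404.675] pointing down, gripper open.
Joint ranges: [-3, 3], [-0.9, 2.11], [0.09, 2.58], [-1.31, 4.45], [0.11, 2.69], [-2.54, 2.54]. Speed limits (rad/s): [2.39, 2.39, 3.01, 3.14, 3.14, 3.14].

INTERFACE

Orientations are given as a rotation vector (axis times angle).
In Python, from workcell import readout, get_image, ctrl gives the robot as it stands.
- The arm moves only by the tool step_arm, never from a script. Its argument "targets" is a list that holds one entry, the list of rows, each a list of 7 numbers: the shift along the world's x, y, z as a fraction of full scale, then the turn, a rotation vector about the world's x, y, z as a fraction of full scale, then the opening, from 0 (shut) to 1 (fully open). In form: [[[dx, dy, dz, wx, wy, wz, claw], ...]]. A call has exactly 5 rows; each row shifts and turns the commanded pose from where the row before left it; what a row does not reach is not made up. Full scale, the value 1, is 0.05 m for a shift and 4 degrees for a turn. A row lasts 1/8 s, in which the tool goes at most 62.5 mm and 10.7 degrees, less where a joint would pass 70% of its speed; a pose out of reach is approached as far as the arm can. A call with a number of a shift or a turn outside -1 to 1 is refused whole. A call with a gripper value outside its range is refused whole. The fingers move at their own pace and stop on an object; the grip force is fixed at half the most. Time passes only in rows, so rows that do not move let the fingers close, or fill a call up. It gives the time, the measured TCP pose, the force, the opening and the grip force at its end, in the units of the state.
- readout.get_obs(): the state, without advancing time (a new reading comes with each control period).
- get_image(name): name is "scene" or "top"; returns a dict with "pixels" (400x640x3 uint8, red, green, blue), "intrinsics" (3x3 intrinsics, pixels), "k1" (the pictures are not rectified: a ray, as slopes to the right and down, at radius r is drawn at 1 + k1 r^2 times it, then the intrinsics apply), "extrinsics" (4x4, takes a point from world to camera coordinates). Camera axes: x right, y down, z forward; pixel columns grow to the right and rows downward; lengths in mm; the calibration is good to about 2 mm. A picture is of the moment at which its call begins. There is no depth.
- ctrl.close_job(): hands the job in; it is judged then, once.
The state is a dict: "t": time; "qpos": joint angles; "qvel": joint speeds; "joint_torque": joint torques, N m; "ee_pos": TCP position; "orientation": TCP orientation; "ft_force": force on the tool from outside, world axes, zero at the start; "moment": the same for the moment, N m; "width": finger opening in mm; "grasp_force": force on a finger pad.
Only numpy, scipy, OpenCV 4.12 (cv2) and the standard library are available. Lean on these libraries where they do the work, as an engineer would, in place of code of your own. Each camera call takes 0.05 s, during which the arm holds its last target. There are 200 camera calls.

## Working session

There is one attempt and no reset: what is moved stays moved. The work goes in short steps, Python scripts to look and compute and a tool call to move; the robot and the scene stay as the last step left them, time stands still between calls to the robot, and variables do not carry over. Pictures are saved under pics/ and viewed, at most 14 in all, crops included, and the job is handed in when it is done.

Besides the shell and the picture viewer there is one more tool, called after ">>>" in YAML: its name, and indented under it one key for each argument. step_arm: Moves the arm, as the interface text tells. Shift numbers are shares of 0.05 m and turn numbers shares of 4 degrees, none past 1 either way. Its arguments: {"type":"object","properties":{"targets":{"type":"array"}},"required":["targets"]}

```bash
mkdir -p pics; ls; python3 - <<'E'
from workcell import readout,get_image,ctrl
import cv2,numpy as np
o=readout.get_obs();print({k:np.round(v,3) for k,v in o.items()})
for n in("scene","top"):
    d=get_image(n);cv2.imwrite(f"pics/{n}0.png",d["pixels"][:,:,::-1]);print(n,d["intrinsics"],d["k1"],np.round(d["extrinsics"],3))
E
```

```text
pics
{'t': np.float64(0.0), 'qpos': array([ 1.15 ,  0.424,  1.631, -0.   ,  1.089, -0.019]), 'qvel': array([ 0.003, -0.   ,  0.001,  0.002, -0.001, -0.002]), 'joint_torque': array([-1.0000e-03, -5.4461e+01, -2.7368e+01,  6.4000e-02,  2.3000e-02,
       -0.0000e+00]), 'ee_pos': array([244.272, 574.975, 403.899]), 'orientation': array([-6.270e-01, -3.078e+00,  2.000e-03]), 'ft_force': array([ 0.446,  0.053, -0.26 ]), 'moment': array([-0.041,  0.026,  0.003]), 'grasp_force': np.float64(0.0), 'width': np.float64(87.782)}
scene [[409.3103902    0.         321.944734  ]
 [  0.         409.3103902  200.55542776]
 [  0.           0.           1.        ]] 0.028245617866765188 [[-1.120000e-01  9.940000e-01  0.000000e+00  7.479700e+01]
 [ 6.950000e-01  7.800000e-02 -7.150000e-01 -3.219990e+02]
 [-7.100000e-01 -8.000000e-02 -7.000000e-01  1.544065e+03]
 [ 0.000000e+00  0.000000e+00  0.000000e+00  1.000000e+00]]
top [[426.28811961   0.         318.78404482]
 [  0.         426.28811961 198.3929013 ]
 [  0.           0.           1.        ]] -0.03910818994656229 [[ 2.900000e-02 -1.000000e+00 -5.000000e-03 -5.931000e+00]
 [-9.940000e-01 -2.900000e-02 -1.050000e-01  5.632500e+02]
 [ 1.050000e-01  8.000000e-03 -9.940000e-01  1.124619e+03]
 [ 0.000000e+00  0.000000e+00  0.000000e+00  1.000000e+00]]
```

View pics/scene0.png

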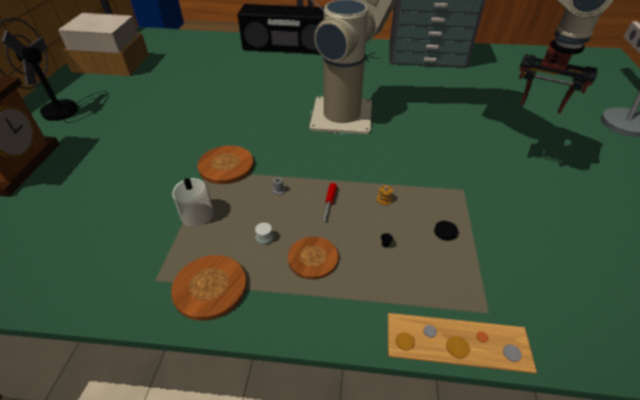

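View pics/top0.png

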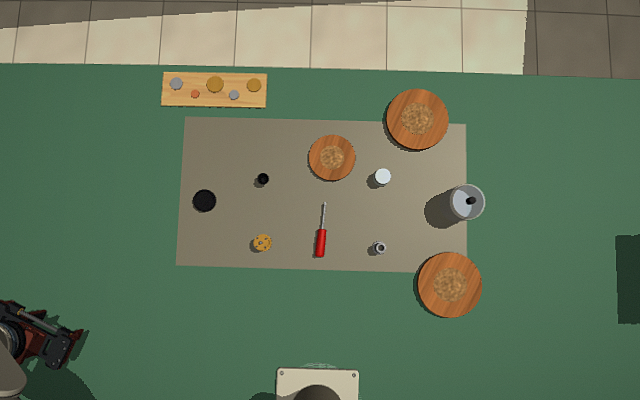

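The top view shows the holder (204,201), movement (262,243), barrel (379,248), cover (467,202), the smallest stand (332,158), jar (382,176), loupe (263,179) and screwdriver (322,230). Next I'll measure them.

```bash
cat > h.py <<'E'
import cv2,numpy as np
from workcell import readout,get_image,ctrl
def cal(d):
    E=np.array(d["extrinsics"]);return np.array(d["intrinsics"]),d["k1"],E[:3,:3],E[:3,3]
def ray(d,uv):
    K,k,R,t=cal(d);p=cv2.undistortPoints(np.array([[uv]],float),K,np.array([k,0,0,0.]))
    # model: distorted = (1+k r^2)*ray, same as OpenCV k1
    v=R.T@np.append(p[0,0],1);return -R.T@t,v/np.linalg.norm(v)
def plane(d,uv,z):
    c,v=ray(d,uv);return c+v*(z-c[2])/v[2]
def proj(d,P):
    K,k,R,t=cal(d);return cv2.projectPoints(np.array([P],float),cv2.Rodrigues(R)[0],t,K,np.array([k,0,0,0.]))[0][0,0]
def blobs(m,win,amin=15):
    x0,y0,x1,y1=win;z=np.zeros(m.shape,np.uint8);z[y0:y1,x0:x1]=m[y0:y1,x0:x1]
    out=[]
    for c in cv2.findContours(z,cv2.RETR_EXTERNAL,cv2.CHAIN_APPROX_NONE)[0]:
        a=cv2.contourArea(c)
        if a>=amin:
            e=cv2.fitEllipse(c) if len(c)>=5 else None
            out.append((a,e,cv2.boundingRect(c)))
    return sorted(out,key=lambda b:-b[0])
def hsv(d):return cv2.cvtColor(d["pixels"],cv2.COLOR_RGB2HSV).astype(int)
E
python3 - <<'E'
from h import *
T=get_image("top");S=get_image("scene")
print("cams",(-cal(T)[2].T@cal(T)[3]).round(),(-cal(S)[2].T@cal(S)[3]).round())
def tile(d,w,s):
    x0,y0,x1,y1=w;return cv2.resize(d["pixels"][y0:y1,x0:x1,::-1],(s,s),interpolation=cv2.INTER_CUBIC)
ws=[(179,176,229,226),(237,218,287,268),(354,223,404,273),(435,175,495,235)]
ss=[(421,206,471,256),(360,170,410,220),(254,160,304,210),(160,165,230,235)]
cv2.imwrite("pics/tiles.png",np.vstack([np.hstack([tile(T,w,200) for w in ws]),np.hstack([tile(S,w,200) for w in ss])]))
h=hsv(T);H,Sa,V=h[...,0],h[...,1],h[...,2]
for n,m,w,z in [("stand",((H<18)&(Sa>110)&(V>60)),(300,125,365,190),14),("holder",V<45,(179,176,229,226),16),
  ("move",((H>14)&(H<30)&(Sa>140)&(V>110)),(237,218,287,268),35),("barrel",V<400,(0,0,1,1),0),("knob",V<45,(450,185,495,220),132)]:
    for b in blobs(m,w)[:2]:
        print(n,b[0],np.round(b[1][0],1),np.round(b[1][1],1),b[2],plane(T,b[1][0],z).round(1))
E
```

```text
cams [ 442.    2. 1178.] [1329.   74.  850.]
stand 1610.0 [331.6 157.1] [44.8 45.7] (309, 135, 46, 45) [680.9 -21.5  14. ]
holder 366.0 [203.9 200.3] [21.2 22.1] (193, 190, 23, 22) [550.3 326.1  16. ]
move 202.5 [262.5 242.2] [16.  16.7] (253, 234, 19, 17) [440.6 157.2  35. ]
knob 26.5 [470.3 200.2] [5.8 8.6] (466, 197, 10, 7) [ 558.6 -365.1  132. ]
```

View pics/tiles.png

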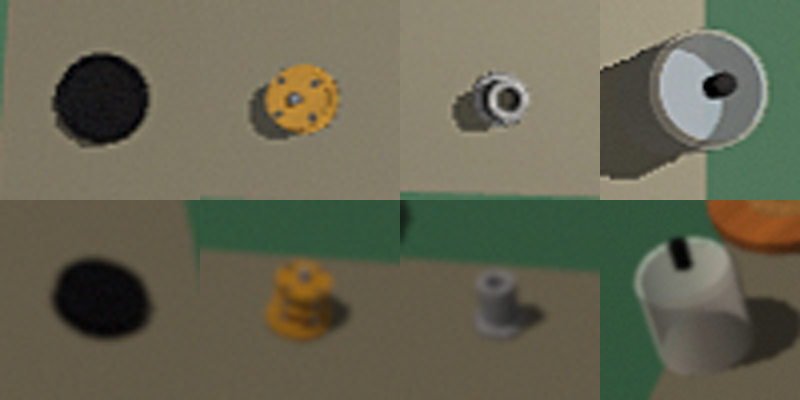

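The tiles show clean outlines: holder and movement masks are centred, the barrel hole is near (381,247) and the knob top near (473,199) in the top view. That is good enough to set out for the holder.

>>> step_arm:
  targets:
    - [[0.87,-0.71,0,0,0,0,1],[0.87,-0.71,0,0,0,0,1],[0.87,-0.71,0,0,0,0,1],[0.87,-0.71,0,0,0,0,1],[0.87,-0.71,0,0,0,0,1]]

```text
t: 0.82
ee_pos: [463.1, 396.4, 404.6]
orientation: [-0.627, -3.078, 0.0]
ft_force: [0.6, 0.4, 0.3]
width: 87.9
grasp_force: 0.0
```

>>> step_arm:
  targets:
    - [[0.88,-0.71,-0.3,0,0,0,1],[0.88,-0.71,-0.3,0,0,0,1],[0,0,-0.8,0,0,0,1],[0,0,-0.8,0,0,0,1],[0,0,-0.5,0,0,0,1]]

```text
t: 1.45
ee_pos: [549.5, 326.1, 267.4]
orientation: [-0.628, -3.076, 0.003]
ft_force: [-0.0, -0.6, -0.2]
width: 87.7
grasp_force: 0.0
```

```bash
python3 - <<'E'
from h import *
T=get_image("top");S=get_image("scene")
o=readout.get_obs();p=o["ee_pos"];print(o["t"],p.round(1),np.round(o["orientation"],3))
for n,d in(("T",T),("S",S)):print(n,proj(d,[550.3,326.1,16]).round(1),proj(d,p-[0,0,182]).round(1))
print("tri: barrel top",plane(T,(381,247.5),42).round(1),plane(S,(278,180.2),42).round(1))
print("knobtop",plane(T,(473.4,199),132).round(1),"scene holder",[ (np.round(b[1][0],1),plane(S,b[1][0],12).round(1)) for b in blobs(hsv(S)[...,2]<45,(421,206,471,256))[:1]])
c=lambda d,u,v:cv2.resize(d["pixels"][v-50:v+50,u-50:u+50,::-1],(400,400),interpolation=cv2.INTER_CUBIC)
cv2.imwrite("pics/g1.png",np.hstack([c(T,204,190),c(S,446,220)]))
E
```

```text
1.55 [548.8 326.  266.4] [-0.626 -3.074  0.006]
T [203.9 200.3] [196.8 198.2]
S [446. 228.] [451.5 210. ]
tri: barrel top [ 435.9 -158.2   42. ] [ 437.1 -157.6   42. ]
knobtop [ 561.9 -372.9  132. ] scene holder [(array([446.3, 229.1]), array([550.7, 327.7,  12. ]))]
```

View pics/g1.png

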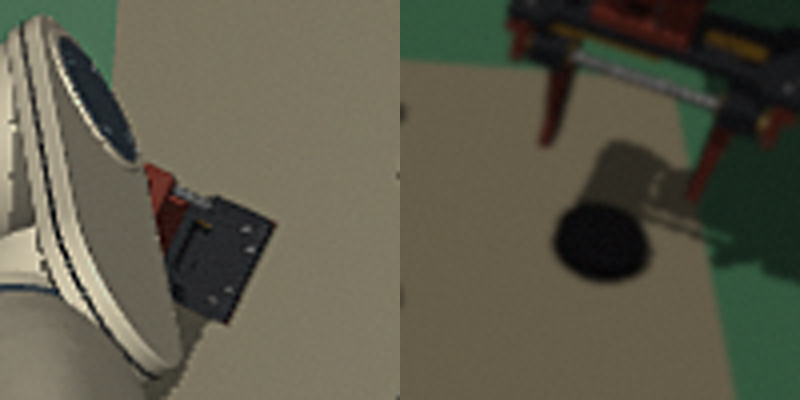

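The scene crop shows both fingers straddling above the holder (dish at 446,229). Both views agree to about 1.5 mm, so I'll descend and grip.

>>> step_arm:
  targets:
    - [[0.03,0.02,-0.5,0,0,0,1],[0,0,-0.5,0,0,0,1],[0,0,-0.4,0,0,0,1],[0,0,-0.2,0,0,0,1],[0,0,0,0,0,0,1]]

```text
t: 2.17
ee_pos: [551.3, 327.7, 189.4]
orientation: [-0.627, -3.078, 0.001]
ft_force: [-0.4, 0.4, 0.4]
width: 87.4
grasp_force: 0.0
```

>>> step_arm:
  targets:
    - [[0,0,0,0,0,0,0],[0,0,0,0,0,0,0],[0,0,0,0,0,0,0],[0,0,0,0,0,0,0],[0,0,0,0,0,0,0]]

```text
t: 2.8
ee_pos: [551.6, 327.8, 190.3]
orientation: [0.627, 3.078, 0.001]
ft_force: [-1.4, -0.7, 5.8]
width: 61.7
grasp_force: 30.0
```

Holder gripped at 61.7 mm. I'll lift it and carry it to the stand.

>>> step_arm:
  targets:
    - [[0,0,0.4,0,0,0,0],[0,0,0.8,0,0,0,0],[0.2,-0.4,0.4,0,0,0,0],[0.32,-0.8,0,0,0,0,0],[0.32,-0.8,0,0,0,0,0]]

```text
t: 3.42
ee_pos: [594.0, 225.8, 270.7]
orientation: [0.626, 3.077, 0.001]
ft_force: [0.5, 0.7, -0.7]
width: 61.4
grasp_force: 30.0
```

>>> step_arm:
  targets:
    - [[0.35,-0.9,0,0,0,0,0],[0.35,-0.9,0,0,0,0,0],[0.35,-0.9,0,0,0,0,0],[0.35,-0.9,0,0,0,0,0],[0.35,-0.9,0,0,0,0,0]]

```text
t: 4.05
ee_pos: [681.1, -0.3, 270.1]
orientation: [0.628, 3.078, -0.0]
ft_force: [0.3, 0.0, -0.4]
width: 61.4
grasp_force: 30.0
```

```bash
python3 - <<'E'
from h import *
T=get_image("top");S=get_image("scene")
o=readout.get_obs();p=o["ee_pos"];print(o["t"],p.round(1),np.round(o["orientation"],3),o["width"],o["ft_force"])
# stand outline in scene
h=hsv(S);m=((h[...,0]<18)|(h[...,0]>172))&(h[...,1]>120)&(h[...,2]>50)
for b in blobs(m,(270,225,350,290))[:2]:print(b[0],np.round(b[1][0],1),np.round(b[1][1],1),b[2],plane(S,b[1][0],10).round(1))
print(proj(S,[680.9,-21.5,14]),proj(S,p-[0,0,190]))
c=lambda d,u,v:cv2.resize(d["pixels"][v-50:v+50,u-50:u+50,::-1],(400,400),interpolation=cv2.INTER_CUBIC)
cv2.imwrite("pics/g2.png",np.hstack([c(T,332,160),c(S,314,230)]))
E
```

```text
4.15 [682.1  -2.9 270.2] [ 6.340e-01  3.075e+00 -1.000e-03] 61.72452676205943 [ 0.21903755 -0.48718273 -1.02972068]
1437.0 [311.8 258.9] [38.9 51.7] (287, 237, 52, 42) [691.  -23.8  10. ]
[313.16410741 254.89978184] [320.21661604 239.13788461]
```

View pics/g2.png

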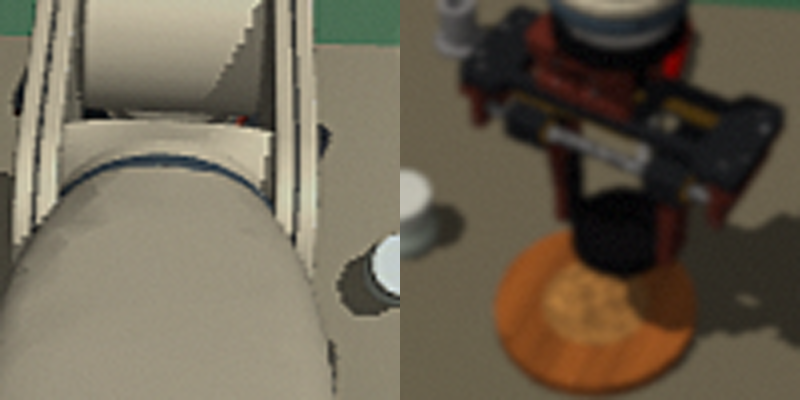

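The scene crop shows the holder held level just behind the stand, whose cork is near (313,256). I'll refit the stand in the first, unoccluded pictures.

```bash
python3 - <<'E'
from h import *
T=get_image("top");S=get_image("scene")
for n,d,w in(("top",T,(300,125,365,190)),("scene",S,(275,228,350,290))):
    d=dict(d);d["pixels"]=cv2.imread(f"pics/{n}0.png")[:,:,::-1].copy();h=hsv(d)
    m=((h[...,0]<18)|(h[...,0]>172))&(h[...,1]>110)&(h[...,2]>50)
    b=blobs(m,w)[0];print(n,np.round(b[1][0],1),np.round(b[1][1],1),b[2],plane(d,b[1][0],8).round(1),plane(d,b[1][0],14).round(1))
    q=d["pixels"][b[2][1]:b[2][1]+b[2][3],b[2][0]:b[2][0]+b[2][2]].astype(int)
    c=(q[...,1]>0.58*q[...,0]).astype(np.uint8);c=cv2.morphologyEx(c,cv2.MORPH_CLOSE,np.ones((5,5)));c=cv2.morphologyEx(c,cv2.MORPH_OPEN,np.ones((5,5)))
    for k in blobs(c,(6,6,c.shape[1]-6,c.shape[0]-6))[:1]:
        uv=np.array(k[1][0])+b[2][:2];print(" cork",k[0],uv.round(1),np.round(k[1][1],1),plane(d,uv,14).round(1))
E
```

```text
top [331.5 157.2] [45.  45.7] (309, 135, 46, 46) [681.9 -21.6   8. ] [680.7 -21.4  14. ]
 cork 1089.0 [331.5 157.5] [39.1 39.1] [679.9 -21.4  14. ]
scene [312.5 257.2] [42.6 51.3] (287, 236, 52, 44) [684.  -22.9   8. ] [688.6 -22.2  14. ]
 cork 439.5 [312.5 255.3] [21.4 26.2] [682.4 -23.   14. ]
```

>>> step_arm:
  targets:
    - [[0,-0.38,-0.1,0,0,0,0],[0,0,-0.5,0,0,0,0],[0,0,-0.5,0,0,0,0],[0,0,-0.1,0,0,0,0],[0,0,0,0,0,0,0]]

```text
t: 4.88
ee_pos: [680.8, -16.1, 209.6]
orientation: [-0.626, -3.078, 0.0]
ft_force: [0.1, -0.8, -0.8]
width: 61.7
grasp_force: 30.0
```

>>> step_arm:
  targets:
    - [[0,0,-0.1,0,0,0,0],[0,0,0,0,0,0,0],[0,0,0,0,0,0,0],[0,0,0,0,0,0,0],[0,0,0,0,0,0,0]]

```text
t: 5.5
ee_pos: [680.9, -16.3, 204.8]
orientation: [0.627, 3.078, 0.0]
ft_force: [-0.1, -0.6, -1.3]
width: 61.5
grasp_force: 30.0
```

>>> step_arm:
  targets:
    - [[0.01,-0.11,0.02,0,0,0,0],[0,0,0,0,0,0,0],[0,0,-0.04,0,0,0,0],[0,0,0,0,0,0,0],[0,0,0,0,0,0,1]]

```text
t: 6.12
ee_pos: [681.5, -21.8, 203.9]
orientation: [0.627, 3.078, 0.0]
ft_force: [-0.7, 0.0, -0.1]
width: 68.4
grasp_force: 0.0
```

>>> step_arm:
  targets:
    - [[0,0,0,0,0,0,1],[0,0,0,0,0,0,1],[0,0,0.4,0,0,0,1],[0,0,0.8,0,0,0,1],[-0.3,0.2,0.6,0,0,0,1]]

```text
t: 6.75
ee_pos: [667.3, -12.2, 296.7]
orientation: [0.627, 3.075, 0.001]
ft_force: [-0.5, 0.7, 0.1]
width: 87.7
grasp_force: 0.0
```

>>> step_arm:
  targets:
    - [[-0.88,0.66,0,0,0,0,1],[-0.88,0.66,0,0,0,0,1],[-0.88,0.66,0,0,0,0,1],[-0.88,0.66,0,0,0,0,1],[-0.88,0.66,0,0,0,0,1]]

```text
t: 7.38
ee_pos: [445.2, 154.1, 295.1]
orientation: [0.627, 3.076, 0.002]
ft_force: [0.3, 0.2, 0.0]
width: 87.8
grasp_force: 0.0
```

```bash
python3 - <<'E'
from h import *
T=get_image("top");S=get_image("scene")
o=readout.get_obs();p=o["ee_pos"];print(o["t"],p.round(1))
print("TCP tip in S",proj(S,p-[0,0,182]).round(1))
for n,d,w in(("T",T,(305,130,360,185)),("S",S,(285,230,345,280))):
    for b in blobs(hsv(d)[...,2]<45,w)[:1]:print(n,"holder",b[0],np.round(b[1][0],1),np.round(b[1][1],1),plane(d,b[1][0],30).round(1),plane(d,b[1][0],26).round(1))
# movement in start pictures
for n,d,w in(("top",T,(237,218,287,268)),("scene",S,(360,170,410,215))):
    e=dict(d);e["pixels"]=cv2.imread(f"pics/{n}0.png")[:,:,::-1].copy();h=hsv(e)
    m=(h[...,0]>10)&(h[...,0]<32)&(h[...,1]>140)&(h[...,2]>70)
    b=blobs(cv2.morphologyEx(m.astype(np.uint8),cv2.MORPH_CLOSE,np.ones((3,3))),w)[0];print(n,b[2],np.round(b[1],1) if 0 else np.round(b[1][0],1))
    for z in(6,20,40):print(z,plane(e,b[1][0],z).round(1))
E0=cv2.imread("pics/scene0.png")
c=lambda i,u,v:cv2.resize(i[v-25:v+25,u-25:u+25],(400,400),interpolation=cv2.INTER_CUBIC)
cv2.imwrite("pics/g3.png",np.hstack([c(E0,386,195),c(T["pixels"][...,::-1],332,158)]))
E
```

```text
7.475 [442.6 154.9 294.5]
TCP tip in S [386.5 170.8]
T holder 349.0 [331.4 156.3] [20.7 21.6] [680.  -20.7  30. ] [680.8 -20.8  26. ]
S holder 358.0 [313.  253.4] [20.  22.9] [688.8 -20.8  30. ] [685.6 -21.2  26. ]
top (253, 234, 18, 18) [262.2 242.3]
6 [440.3 162.1   6. ]
20 [440.3 160.2  20. ]
40 [440.3 157.4  40. ]
scene (377, 185, 16, 20) [384.4 195. ]
6 [427.3 160.4   6. ]
20 [442.3 158.9  20. ]
40 [463.6 156.9  40. ]
```

View pics/g3.png

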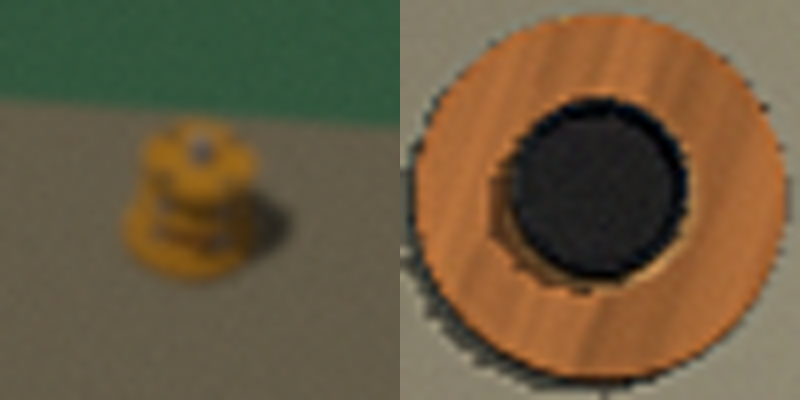

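```bash
python3 - <<'E'
from h import *
T=get_image("top");S=get_image("scene")
for z,uv in((40,(386,189.75)),(3,(384.75,198.75)),(50,(386.1,188.1))):print("S",z,plane(S,uv,z).round(1))
for z,uv in((52,(237+95/4,218+99/4)),(6,(262.2,242.3))):print("T",z,plane(T,uv,z).round(1))
for P in((440,161,40),(440,161,52),(440,161,6)):print(P,proj(T,P).round(1),proj(S,P).round(1))
E
```

```text
S 40 [441.  161.5  40. ]
S 3 [440.4 161.9   3. ]
S 50 [444.9 160.7  50. ]
T 52 [439.1 159.4  52. ]
T 6 [440.4 162.    6. ]
(440, 161, 40) [260.8 242.4] [385.8 189.5]
(440, 161, 52) [260.2 242.4] [386.3 186.5]
(440, 161, 6) [262.5 242.4] [384.6 197.9]
```

>>> step_arm:
  targets:
    - [[-0.12,0.16,0,0,0,0,1],[0,0,-0.5,0,0,0,1],[0,0,-0.5,0,0,0,1],[0,0,0,0,0,0,1],[0,0,0,0,0,0,1]]

```text
t: 8.2
ee_pos: [441.1, 161.1, 244.2]
orientation: [0.628, 3.078, 0.0]
ft_force: [-0.3, 0.4, 0.9]
width: 87.7
grasp_force: 0.0
```

>>> step_arm:
  targets:
    - [[-0.01,0,-0.5,0,0,0,1],[0,0,-0.5,0,0,0,1],[0,0,0,0,0,0,1],[0,0,0,0,0,0,0],[0,0,0,0,0,0,0]]

```text
t: 8.82
ee_pos: [440.4, 161.4, 194.8]
orientation: [0.627, 3.077, 0.002]
ft_force: [0.9, -0.2, 0.5]
width: 71.5
grasp_force: 0.0
```

>>> step_arm:
  targets:
    - [[0,0,0,0,0,0,0],[0,0,0,0,0,0,0],[0,0,0,0,0,0,0],[0,0,0,0,0,0,0],[0,0,0,0,0,0,0]]

```text
t: 9.45
ee_pos: [439.9, 161.2, 193.8]
orientation: [-0.627, -3.078, 0.0]
ft_force: [-0.5, -1.2, 3.7]
width: 39.4
grasp_force: 30.0
```

>>> step_arm:
  targets:
    - [[0,0,0.4,0,0,0,0],[0,0,0.8,0,0,0,0],[0.4,-0.3,0.4,0,0,0,0],[0.8,-0.61,0,0,0,0,0],[0.8,-0.61,0,0,0,0,0]]

```text
t: 10.07
ee_pos: [540.8, 84.5, 274.0]
orientation: [0.626, 3.078, 0.0]
ft_force: [-0.3, -0.0, -1.0]
width: 39.4
grasp_force: 30.0
```

>>> step_arm:
  targets:
    - [[0.8,-0.61,0,0,0,0,0],[0.8,-0.61,0,0,0,0,0],[0.8,-0.61,0,0,0,0,0],[0.42,-0.3,0,0,0,0,0],[0,0,0,0,0,0,0]]

```text
t: 10.7
ee_pos: [681.6, -22.5, 272.9]
orientation: [-0.63, -3.078, 0.0]
ft_force: [-0.5, -0.1, -0.7]
width: 39.8
grasp_force: 30.0
```

>>> step_arm:
  targets:
    - [[0,0,-0.4,0,0,0,0],[0,0,-0.3,0,0,0,0],[0,0,0,0,0,0,0],[0,0,0,0,0,0,0],[0,0,0,0,0,0,0]]

```text
t: 11.32
ee_pos: [681.1, -21.1, 239.3]
orientation: [0.626, 3.078, 0.0]
ft_force: [-0.6, 0.6, -1.0]
width: 39.4
grasp_force: 30.0
```

```bash
python3 - <<'E'
from h import *
S=get_image("scene")
o=readout.get_obs();p=o["ee_pos"];print(o["t"],p.round(1),o["width"])
for P in((681,-21.5,30),(p[0],p[1],p[2]-193.8),(p[0],p[1],p[2]-193.8+52)):print(proj(S,P).round(1))
cv2.imwrite("pics/g4.png",cv2.resize(S["pixels"][205:275,280:350,::-1],(560,560),interpolation=cv2.INTER_CUBIC))
E
```

```text
11.375 [681.1 -21.2 239.3] 39.77663977178484
[313.1 251. ]
[313.1 247.2]
[312.8 233.6]
```

View pics/g4.png

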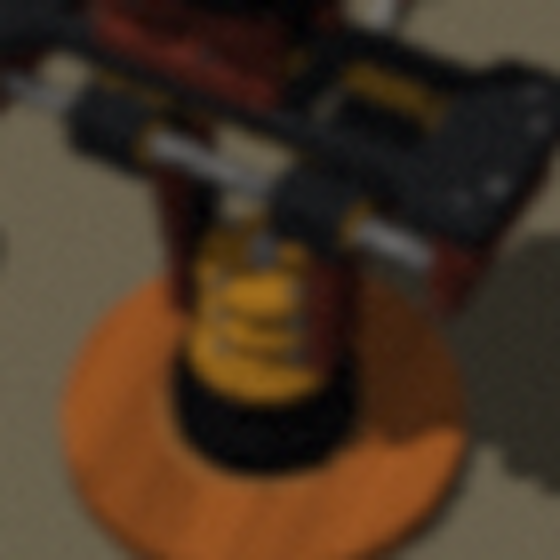

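The crop shows the plate (crop columns 187–330, front bottom row 402) hovering just above the holder (columns 170–355, front bottom row 475). I'll check the x offset from those front edges.

```bash
python3 - <<'E'
from h import *
S=get_image("scene")
f=lambda c,z,r:(plane(S,(280+c[0]/8-.44,205+c[1]/8-.44),z)-[r,0,0]).round(1)
print("plate",f((258,402),45.5,24),"holder",f((262,475),14,31))
E
```

```text
plate [681.4 -21.3  45.5] holder [678.5 -20.   14. ]
```

>>> step_arm:
  targets:
    - [[-0.03,0.01,0,0,0,0,0],[0,0,-0.2,0,0,0,0],[0,0,-0.2,0,0,0,0],[0,0,0,0,0,0,0],[0,0,0,0,0,0,0]]

```text
t: 12.05
ee_pos: [679.3, -20.8, 218.2]
orientation: [-0.627, -3.078, 0.0]
ft_force: [0.1, -1.0, -1.5]
width: 39.9
grasp_force: 30.0
```

>>> step_arm:
  targets:
    - [[0,0,-0.02,0,0,0,0],[0,0,0,0,0,0,0],[0,0,0,0,0,0,1],[0,0,0,0,0,0,1],[0,0,0,0,0,0,1]]

```text
t: 12.68
ee_pos: [679.5, -20.8, 217.9]
orientation: [0.627, 3.078, 0.0]
ft_force: [0.3, 0.4, -0.5]
width: 66.1
grasp_force: 0.0
```

>>> step_arm:
  targets:
    - [[0,0,0,0,0,0,1],[0,0,0.5,0,0,0,1],[0,0,0.9,0,0,0,1],[-0.8,-0.4,0.4,0,0,0,1],[-0.8,-0.4,0,0,0,0,1]]

```text
t: 13.3
ee_pos: [599.2, -61.1, 309.7]
orientation: [0.625, 3.075, 0.0]
ft_force: [0.4, -0.3, -0.8]
width: 87.9
grasp_force: 0.0
```

>>> step_arm:
  targets:
    - [[-0.8,-0.4,0,0,0,0,1],[-0.8,-0.4,0,0,0,0,1],[-0.8,-0.55,0,0,0,0,1],[-0.8,-0.55,0,0,0,0,1],[0,0,0,0,0,0,1]]

```text
t: 13.92
ee_pos: [437.1, -156.8, 307.7]
orientation: [-0.631, -3.076, -0.0]
ft_force: [0.1, -0.4, 0.7]
width: 87.8
grasp_force: 0.0
```

```bash
python3 - <<'E'
from h import *
T=get_image("top");S=get_image("scene")
o=readout.get_obs();p=o["ee_pos"];print(o["t"],p.round(1))
for n,d,w in(("T",T,(310,135,355,180)),("S",S,(290,220,340,275))):
    h=hsv(d)
    b=blobs(h[...,2]<45,w)[0];print(n,"dark",np.round(b[1][0],1),b[2])
    m=((h[...,0]>14)&(h[...,0]<32)&(h[...,1]>140)&(h[...,2]>90)).astype(np.uint8)
    for b in blobs(m,w)[:2]:print(n,"brass",b[0],np.round(b[1][0],1),b[2],plane(d,b[1][0],64).round(1))
for z in(30,64,76):print(proj(T,(680,-21,z)).round(1),proj(S,(680,-21,z)).round(1))
c=lambda i,u,v,r:cv2.resize(i["pixels"][v-r:v+r,u-r:u+r,::-1],(400,400),interpolation=cv2.INTER_CUBIC)
cv2.imwrite("pics/g5.png",np.hstack([c(T,332,156,25),c(S,313,243,30)]))
E
```

```text
14.025 [ 439.8 -156.1  308.1]
T dark [331.3 156.2] (321, 145, 22, 23)
T brass 217.5 [331.4 155.9] (323, 147, 18, 18) [673.9 -20.   64. ]
S dark [313.  252.8] (302, 248, 24, 16)
S brass 254.5 [312.3 247. ] (304, 236, 18, 24) [695.5 -21.1  64. ]
[331.5 156.3] [313.3 250.7]
[331.8 153.7] [313.1 242.1]
[332.  152.7] [313. 239.]
```

View pics/g5.png

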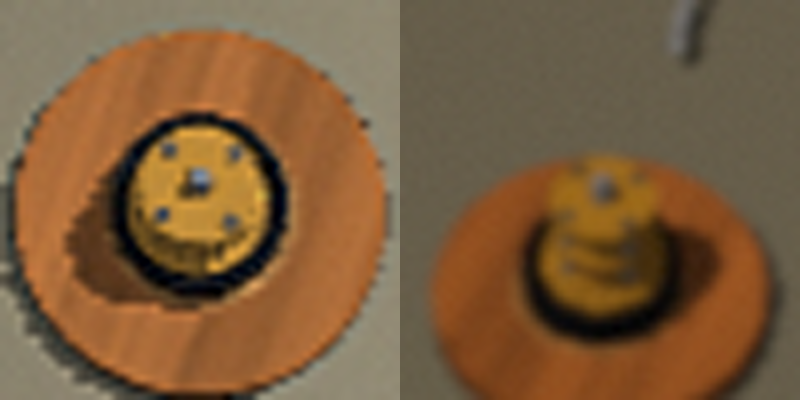

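The movement stands upright, well centred in the pocket (post tip at about (332,153) in the top view, as expected at (680,-21)). Barrel next.

>>> step_arm:
  targets:
    - [[0,0,-0.6,0,0,0,1],[0,0,-0.6,0,0,0,1],[0,0,0,0,0,0,1],[0,0,0,0,0,0,1],[0,0,0,0,0,0,1]]

```text
t: 14.65
ee_pos: [440.2, -155.8, 248.7]
orientation: [0.626, 3.076, -0.001]
ft_force: [-0.3, -0.3, -0.2]
width: 87.9
grasp_force: 0.0
```

>>> step_arm:
  targets:
    - [[-0.07,-0.04,-0.5,0,0,0,1],[0,0,-0.5,0,0,0,1],[0,0,-0.16,0,0,0,1],[0,0,0,0,0,0,1],[0,0,0,0,0,0,0]]

```text
t: 15.28
ee_pos: [436.3, -157.9, 190.5]
orientation: [0.627, 3.077, -0.0]
ft_force: [-0.1, -0.5, -1.3]
width: 81.5
grasp_force: 0.0
```

>>> step_arm:
  targets:
    - [[0,0,0,0,0,0,0],[0,0,0,0,0,0,0],[0,0,0,0,0,0,0],[0,0,0,0,0,0,0],[0,0,0,0,0,0,0]]

```text
t: 15.9
ee_pos: [435.9, -157.8, 189.6]
orientation: [-0.627, -3.078, -0.0]
ft_force: [0.9, -0.2, 0.1]
width: 31.4
grasp_force: 0.0
```

>>> step_arm:
  targets:
    - [[0,0,0,0,0,0,0],[0,0,0,0,0,0,0],[0,0,0.4,0,0,0,0],[0,0,0.9,0,0,0,0],[0,0,0.9,0,0,0,0]]

```text
t: 16.52
ee_pos: [435.6, -157.7, 300.5]
orientation: [-0.627, -3.077, -0.0]
ft_force: [1.4, -0.6, -0.8]
width: 28.0
grasp_force: 30.0
```

>>> step_arm:
  targets:
    - [[0.4,0.2,0.3,0,0,0,0],[0.8,0.45,0,0,0,0,0],[0.8,0.45,0,0,0,0,0],[0.8,0.45,0,0,0,0,0],[0.8,0.45,0,0,0,0,0]]

```text
t: 17.15
ee_pos: [616.9, -56.9, 314.4]
orientation: [-0.627, -3.078, 0.0]
ft_force: [0.2, -1.6, -0.7]
width: 28.1
grasp_force: 30.0
```

>>> step_arm:
  targets:
    - [[0.8,0.45,0,0,0,0,0],[0.47,0.29,0,0,0,0,0],[0,0,-0.3,0,0,0,0],[0,0,-0.2,0,0,0,0],[0,0,0,0,0,0,0]]

```text
t: 17.77
ee_pos: [677.9, -21.5, 287.9]
orientation: [-0.627, -3.074, 0.001]
ft_force: [-0.3, -0.4, -1.0]
width: 27.9
grasp_force: 30.0
```

```bash
python3 - <<'E'
from h import *
S=get_image("scene")
o=readout.get_obs();p=o["ee_pos"];print(o["t"],p.round(1),o["width"],o["grasp_force"])
b=p[2]-189.6
f=lambda q:((np.array(proj(S,q))-[280,195])*8).round(0)
print("underside",b,"bottom centre",f((p[0],p[1],b)),"front",f((p[0]+20,p[1],b)),"top",f((p[0],p[1],b+42)),"posttip",f((679.5,-20.8,76)),"base",f((679.5,-20.8,64)))
cv2.imwrite("pics/g6.png",cv2.resize(S["pixels"][195:265,280:350,::-1],(560,560),interpolation=cv2.INTER_CUBIC))
E
```

```text
17.825 [678.4 -21.5 288.8] 28.01089581636556 29.999829679727554
underside 99.17259244881726 bottom centre [262. 298.] front [254. 348.] top [260. 204.] posttip [265. 351.] base [266. 376.]
```

View pics/g6.png

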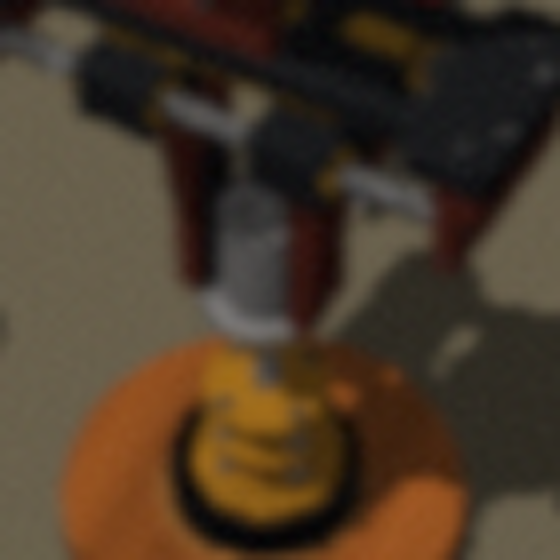

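The wheel hovers above the post and matches the prediction within 1 mm (front edge row 345 against 348). I'll lower it.

>>> step_arm:
  targets:
    - [[0.02,0.01,-0.2,0,0,0,0],[0,0,-0.25,0,0,0,0],[0,0,-0.2,0,0,0,0],[0,0,0,0,0,0,0],[0,0,0,0,0,0,0]]

```text
t: 18.45
ee_pos: [680.5, -20.2, 257.2]
orientation: [0.627, 3.078, 0.0]
ft_force: [-0.4, -0.4, -0.2]
width: 28.1
grasp_force: 30.0
```

>>> step_arm:
  targets:
    - [[-0.01,0,-0.07,0,0,0,0],[0,0,0,0,0,0,0],[0,0,0,0,0,0,0],[0,0,0,0,0,0,0],[0,0,0,0,0,0,0]]

```text
t: 19.08
ee_pos: [679.9, -20.3, 253.7]
orientation: [0.627, 3.078, 0.0]
ft_force: [-0.1, -0.2, 0.1]
width: 27.8
grasp_force: 30.0
```

>>> step_arm:
  targets:
    - [[0,0,-0.01,0,0,0,0],[0,0,0,0,0,0,1],[0,0,0,0,0,0,1],[0,0,0,0,0,0,1],[0,0,0,0,0,0,1]]

```text
t: 19.7
ee_pos: [679.9, -20.3, 253.1]
orientation: [-0.627, -3.078, 0.0]
ft_force: [-0.0, 0.2, 0.1]
width: 64.3
grasp_force: 0.0
```

>>> step_arm:
  targets:
    - [[0,0,0.5,0,0,0,1],[0,0,0.9,0,0,0,1],[0,0,0.9,0,0,0,1],[-0.3,-0.8,0,0,0,0,1],[-0.3,-0.8,0,0,0,0,1]]

```text
t: 20.32
ee_pos: [649.7, -100.7, 369.1]
orientation: [0.624, 3.077, -0.0]
ft_force: [-0.3, 0.0, -0.2]
width: 88.0
grasp_force: 0.0
```

>>> step_arm:
  targets:
    - [[-0.3,-0.9,0,0,0,0,1],[-0.3,-0.9,0,0,0,0,1],[0,0,0,0,0,0,1],[0,0,0,0,0,0,1],[0,0,0,0,0,0,1]]

```text
t: 20.95
ee_pos: [620.3, -189.2, 368.1]
orientation: [-0.625, -3.079, -0.0]
ft_force: [0.2, 0.0, -0.4]
width: 87.9
grasp_force: 0.0
```

```bash
python3 - <<'E'
from h import *
T=get_image("top");S=get_image("scene")
o=readout.get_obs();p=o["ee_pos"];print(o["t"],p.round(1))
f=lambda d,q,o,s:((np.array(proj(d,q))-o)*s).round(0)
for z in(64,106):print(f(T,(680,-20.5,z),[307,130],8),f(S,(680,-20.5,z),[288,210],8))
for q in((561,-370,102),(561,-370,132),(561,-370,0)):print(q,f(T,q,[435,170],400/60),f(S,q,[160,165],400/70))
c=lambda d,x,y,w:cv2.resize(d["pixels"][y:y+w,x:x+w,::-1],(400,400),interpolation=cv2.INTER_CUBIC)
cv2.imwrite("pics/g7.png",np.hstack([c(T,307,130,50),c(S,288,210,50)]))
cv2.imwrite("pics/g8.png",np.hstack([c(T,435,170,60),c(S,160,165,70)]))
E
```

```text
21.05 [ 620.3 -189.1  368.1]
[197. 189.] [202. 257.]
[201. 162.] [200. 168.]
(561, -370, 102) [221. 204.] [170. 131.]
(561, -370, 132) [248. 196.] [155.  83.]
(561, -370, 0) [137. 228.] [216. 281.]
```

View pics/g7.png

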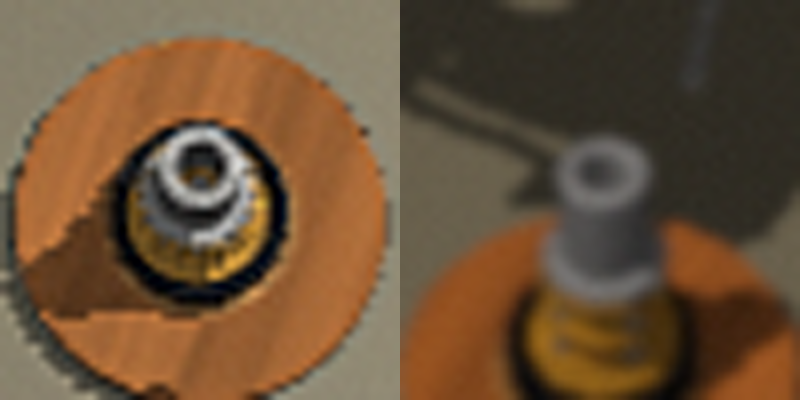

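View pics/g8.png

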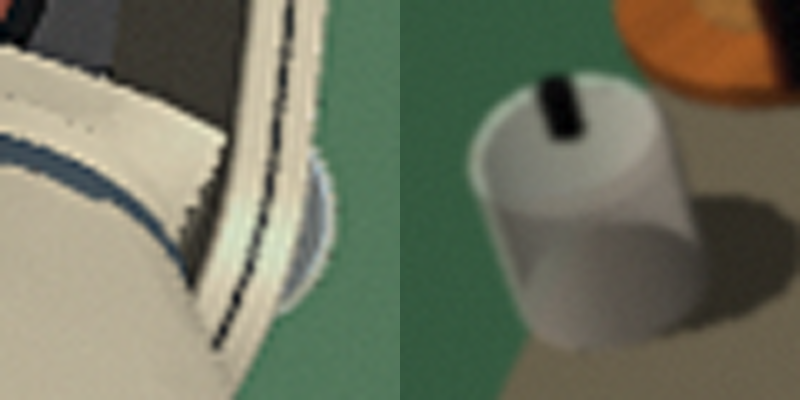

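The barrel sits over the post with its wheel on the movement, matching the predicted pixels. The cover knob matches (561,-370) in both views, so I'll go there.

>>> step_arm:
  targets:
    - [[-0.3,-0.9,0,0,0,0,1],[-0.3,-0.9,0,0,0,0,1],[-0.3,-0.9,0,0,0,0,1],[-0.29,-0.92,0,0,0,0,1],[0,0,0,0,0,0,1]]

```text
t: 21.68
ee_pos: [559.7, -373.5, 368.1]
orientation: [0.631, 3.077, -0.001]
ft_force: [1.5, 0.1, -0.4]
width: 88.0
grasp_force: 0.0
```

>>> step_arm:
  targets:
    - [[0,0,-0.4,0,0,0,1],[0,0,0,0,0,0,1],[0,0,0,0,0,0,1],[0,0,0,0,0,0,1],[0,0,0,0,0,0,1]]

```text
t: 22.3
ee_pos: [560.6, -371.0, 348.6]
orientation: [0.626, 3.078, -0.0]
ft_force: [-0.6, -0.8, 0.5]
width: 87.9
grasp_force: 0.0
```

>>> step_arm:
  targets:
    - [[0.01,0.02,-0.5,0,0,0,1],[0,0,-0.5,0,0,0,1],[0,0,-0.18,0,0,0,1],[0,0,0,0,0,0,1],[0,0,0,0,0,0,0]]

```text
t: 22.92
ee_pos: [561.3, -370.6, 290.3]
orientation: [0.627, 3.077, -0.001]
ft_force: [0.0, 0.4, 0.6]
width: 81.1
grasp_force: 0.0
```

>>> step_arm:
  targets:
    - [[0,0,0,0,0,0,0],[0,0,0,0,0,0,0],[0,0,0,0,0,0,0],[0,0,0,0,0,0,0],[0,0,0,0,0,0,0]]

```text
t: 23.55
ee_pos: [560.9, -370.3, 289.1]
orientation: [-0.627, -3.078, -0.0]
ft_force: [-0.0, 0.9, -0.6]
width: 31.2
grasp_force: 0.0
```

>>> step_arm:
  targets:
    - [[0,0,0,0,0,0,0],[0,0,0,0,0,0,0],[0,0,0,0,0,0,0],[0,0,0,0,0,0,0],[0,0,0,0,0,0,0]]

```text
t: 24.18
ee_pos: [560.9, -370.2, 289.0]
orientation: [-0.627, -3.078, -0.0]
ft_force: [-0.5, -0.3, -2.5]
width: 17.4
grasp_force: 30.0
```

>>> step_arm:
  targets:
    - [[0,0,0.2,0,0,0,0],[0,0,0.6,0,0,0,0],[0,0,0.8,0,0,0,0],[0,0,0.8,0,0,0,0],[0,0,0.6,0,0,0,0]]

```text
t: 24.8
ee_pos: [560.9, -370.3, 442.1]
orientation: [0.626, 3.076, -0.002]
ft_force: [-0.4, -0.3, -1.8]
width: 17.4
grasp_force: 30.0
```

>>> step_arm:
  targets:
    - [[0.12,0.35,0,0,0,0,0],[0.24,0.7,0,0,0,0,0],[0.24,0.7,0,0,0,0,0],[0.24,0.7,0,0,0,0,0],[0.24,0.7,0,0,0,0,0]]

```text
t: 25.42
ee_pos: [614.9, -210.3, 437.3]
orientation: [-0.626, -3.076, -0.001]
ft_force: [-0.4, -0.4, -1.8]
width: 16.9
grasp_force: 30.0
```

>>> step_arm:
  targets:
    - [[0.24,0.7,0,0,0,0,0],[0.24,0.7,0,0,0,0,0],[0.24,0.7,0,0,0,0,0],[0.24,0.7,0,0,0,0,0],[0.24,0.7,0,0,0,0,0]]

```text
t: 26.05
ee_pos: [674.5, -35.3, 437.2]
orientation: [-0.626, -3.076, 0.0]
ft_force: [-0.1, -0.4, -2.0]
width: 17.5
grasp_force: 30.0
```

>>> step_arm:
  targets:
    - [[0.11,0.33,0,0,0,0,0],[0,0,0,0,0,0,0],[0,0,0,0,0,0,0],[0,0,-0.4,0,0,0,0],[0,0,0,0,0,0,0]]

```text
t: 26.68
ee_pos: [679.4, -22.2, 416.5]
orientation: [-0.628, -3.074, 0.001]
ft_force: [-0.0, -0.4, -2.8]
width: 17.4
grasp_force: 30.0
```

```bash
python3 - <<'E'
from h import *
S=get_image("scene")
o=readout.get_obs();p=o["ee_pos"];print(o["t"],p.round(1),o["width"],o["grasp_force"])
b=p[2]-289
f=lambda q:((np.array(proj(S,q))-[265,150])*5).round(0)
print("underside",b,[f(q) for q in((p[0]+47,p[1],b),(p[0],p[1]-47,b),(p[0],p[1]+47,b),(p[0],p[1],b+102),(p[0],p[1],b+102+30))],"stack",f((680,-20.5,106)))
cv2.imwrite("pics/g9.png",cv2.resize(S["pixels"][150:270,265:365,::-1],(500,600),interpolation=cv2.INTER_CUBIC))
E
```

```text
26.725 [679.8 -22.1 417.5] 17.628256926464775 29.976976811885834
underside 128.51343172262256 [array([223., 448.]), array([139., 365.]), array([335., 381.]), array([233., 217.]), array([231., 166.])] stack [240. 405.]
```

View pics/g9.png

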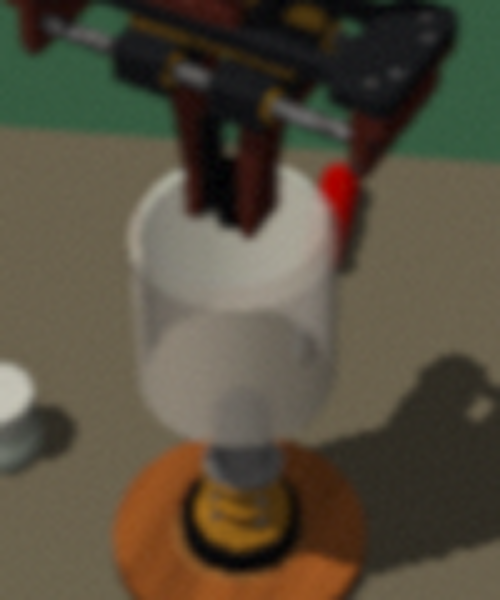

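The cover hangs level over the stack (rim columns 140–333, front row 446, as predicted) with good clearance. I'll lower it.

>>> step_arm:
  targets:
    - [[0,0.01,0,0,0,0,0],[0,0,-0.3,0,0,0,0],[0,0,-0.4,0,0,0,0],[0,0,-0.4,0,0,0,0],[0,0,0,0,0,0,0]]

```text
t: 27.35
ee_pos: [679.6, -20.7, 361.1]
orientation: [-0.626, -3.074, 0.001]
ft_force: [0.1, -0.5, -2.0]
width: 17.4
grasp_force: 30.0
```

>>> step_arm:
  targets:
    - [[0,0,-0.4,0,0,0,0],[0,0,-0.4,0,0,0,0],[0,0,-0.2,0,0,0,0],[0,0,0,0,0,0,0],[0,0,0,0,0,0,0]]

```text
t: 27.98
ee_pos: [680.7, -20.8, 314.6]
orientation: [0.627, 3.078, 0.0]
ft_force: [-0.3, -1.0, -1.8]
width: 17.6
grasp_force: 30.0
```

Seating height is about 303, so 11.5 mm to go.

>>> step_arm:
  targets:
    - [[0,-0.01,-0.1,0,0,0,0],[0,0,-0.1,0,0,0,0],[0,0,-0.02,0,0,0,0],[0,0,0,0,0,0,0],[0,0,0,0,0,0,0]]

```text
t: 28.6
ee_pos: [680.4, -21.2, 303.2]
orientation: [0.627, 3.078, 0.0]
ft_force: [0.2, 0.3, -1.6]
width: 17.5
grasp_force: 30.0
```

>>> step_arm:
  targets:
    - [[0,0,-0.01,0,0,0,0],[0,0,0,0,0,0,0],[0,0,0,0,0,0,0],[0,0,0,0,0,0,1],[0,0,0,0,0,0,1]]

```text
t: 29.22
ee_pos: [680.5, -21.2, 302.7]
orientation: [0.627, 3.078, 0.0]
ft_force: [0.2, -0.2, 0.0]
width: 34.2
grasp_force: 0.0
```

>>> step_arm:
  targets:
    - [[0,0,0,0,0,0,1],[0,0,0,0,0,0,1],[0,0,0.4,0,0,0,1],[0,0,0.9,0,0,0,1],[0,0,0.6,0,0,0,1]]

```text
t: 29.85
ee_pos: [680.8, -21.3, 401.2]
orientation: [0.626, 3.075, 0.001]
ft_force: [0.6, -0.9, -1.1]
width: 83.9
grasp_force: 0.0
```

>>> step_arm:
  targets:
    - [[-0.8,0.5,0,0,0,0,1],[-0.8,0.5,0,0,0,0,1],[-0.8,0.5,0,0,0,0,1],[-0.8,0.5,0,0,0,0,1],[0,0,0,0,0,0,1]]

```text
t: 30.48
ee_pos: [518.3, 79.9, 399.1]
orientation: [0.623, 3.079, 0.0]
ft_force: [-0.0, 0.1, 1.6]
width: 87.9
grasp_force: 0.0
```

```bash
python3 - <<'E'
from h import *
T=get_image("top");S=get_image("scene")
o=readout.get_obs();print(o["t"],o["ee_pos"].round(1),o["width"])
f=lambda d,q,o,s:((np.array(proj(d,q))-o)*s).round(0)
for z in(14,116,146):print(z,f(T,(681,-21.5,z),[297,115],5),f(S,(681,-21.5,z),[273,195],5))
c=lambda d,x,y,w:cv2.resize(d["pixels"][y:y+w,x:x+w,::-1],(400,400),interpolation=cv2.INTER_CUBIC)
cv2.imwrite("pics/g10.png",np.hstack([c(T,297,115,80),c(S,273,205-10,80)]))
E
```

```text
30.575 [520.8  78.9 399.2] 87.6923512892708
14 [173. 210.] [201. 300.]
116 [178. 170.] [198. 167.]
146 [180. 157.] [197. 125.]
```

View pics/g10.png

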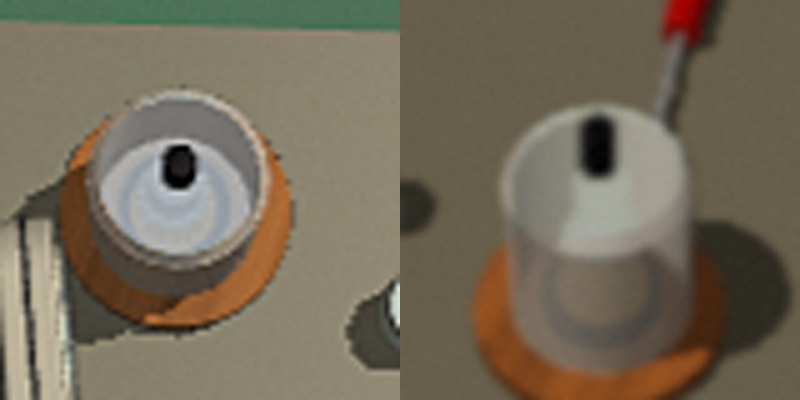

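The cover rests upright and centred on the stand. The knob top is near (180,160) in the top crop and (198,125) in the scene crop, both as predicted, and the arm is clear of everything.

```bash
python3 -c "
from workcell import ctrl
print(ctrl.close_job())"
```

```text
the job is handed in; nothing more can be done
None
```

The clock stack is assembled on the smallest stand — holder, movement, barrel and dust cover, each centred and released in that order — and I handed the job in at about 31 s; no verdict was returned, but the last pictures showed the cover upright and centred.

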